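# Pump up the vacuum board holder

## Robot

A 6-joint arm with a two-finger parallel gripper is mounted at the origin on the work surface. World frame = base frame: x ahead of the robot, y to its left, z up, the work surface at z = 0. Lengths are in m, angles in rad, forces in N, time in s.
With the tool pointing down it reaches from about 0.35 to 1 m from the base axis. Payload 7.1 kg.
Tool frame: the origin (TCP) lies midway between the tips of the shut fingers; the grasp point (between the pads) lies 19 mm behind it (arm.grasp_offset is the z of the grasp point in the tool frame, in m); z points along the fingers, y is the direction in which the jaws open and shut (so a half turn about z gives the same grasp; the last joint's range is limited). The gripper opens to 85 mm and grips with 20 to 120 N. Pads are 22 mm wide; open, the fingers measure 114 mm over their backs; the gripper's body (76 mm by 85 mm) begins 54 mm behind the grasp point. The pads swing forward as they close: fully open they stand 13 mm farther back than shut.
Start: joints at [-1.235, 0.423, 1.63, -0, 1.089, -0.019], TCP at [0.217, -0.586, 0.231] pointing down, gripper open.
Joint ranges: [-3, 3], [-0.9, 2.11], [0.09, 2.58], [-1.31, 4.45], [0.11, 2.69], [-2.54, 2.54]. Speed limits (rad/s): [2.39, 2.39, 3.01, 3.14, 3.14, 3.14].

## Interface

Orientations are given as a rotation vector (axis times angle).
In Python, from station import arm gives the robot as it stands.
- The arm moves only by the tool carry_out, never from a script. Its argument "commands" is a list that holds one entry, the list of rows, each a list of 5 numbers: the finger opening in cm, from 0 to 8.54, then the shift along the tool's x, y, z in cm, then the turn about the tool's z in degrees. A call has 1 to 12 rows; each row shifts and turns the pose as measured when the row begins, along the tool's axes as they then stand; what a row does not reach is not made up. A row lasts 1/8 s, in which the tool goes at most 62.5 mm and 10.7 degrees, less where a joint would pass 70% of its speed; a pose out of reach is approached as far as the arm can. A call is refused whole if a number of a shift passes 6.25 or a number of a turn 10.7, either way. A call with a gripper value outside its range is refused whole. The fingers move at their own pace and stop on an object; the grip force is fixed at half the most. Time passes only in rows, so rows that do not move let the fingers close. It gives the time, the measured TCP pose, the force and the opening at its end, in the units of the state.
- arm.get_obs(): the state, without advancing time (a new reading comes with each control period).
- arm.snapshot(name): name is "side" or "top"; returns (picture, depth): 480x640x3 uint8, red, green, blue; 480x640 float32, m along the optical axis (not along the pixel's ray), 0 where there is no reading.
- arm.camera_model(name): a dict with "K" (3x3 intrinsics, pixels), "cam_to_world" (4x4, takes a point from camera to world coordinates). Camera axes: x right, y up, looking along -z (the intrinsics and any distortion apply to the point x, -y, -z); pixel columns grow to the right and rows downward; lengths in m; the calibration is good to about 2 mm. A picture is of the moment at which its call begins. camera_model takes no time and is no camera call.
- arm.sign_off(): hands the job in, once; it reports no verdict.
The state is a dict: "time_s": time; "joints": joint angles; "qd": joint speeds; "joint_torque": joint torques, N m; "eef_pos": TCP position; "tcp_rot": TCP orientation; "force": force on the tool from outside, world axes, zero at the start; "torque": the same for the moment, N m; "gripper_width": opening from 0.0 (shut) to 1.0 (fully open).
Only numpy, scipy, OpenCV 4.12 (cv2) and the standard library are available. Lean on these libraries where they do the work, as an engineer would, in place of code of your own. Each camera call takes 0.05 s, during which the arm holds its last target.

## Task

The vacuum board holder on the bench has lost its vacuum. With a fingertip, push its blue pump knob down and let it spring back up, again and again, until the orange indicator pin has popped fully out (its white ring and some of the green below it show above the collar), and leave the knob up. Do not touch the pin, do not press the grey release button beside it, do not lift or shove the holder, and leave everything else on the bench where it is.

Things in the scene. Friction and masses are not known exactly. Their poses are not given: they have to be found in the camera images.
- holder: vacuum board holder: black housing with red band, 156 x 94 mm, on a rubber foot 176 x 112 mm; loose, 2.4 to 3.9 kg, stays put under a straight push down. Origin: centre of the underside; z up. Deck 72 mm high. In its frame (mm): knob axis x -40, y 0; pin x 36, y 20; release button x 36, y -24; blue jaws at the +x end hold a green board out to x 145, at most 64 high
- plunger_top (a point): centre of the flat top of the blue pump knob (disc 44 mm across on a 16 mm rod), which is what to push; 124 mm above the bench when up; moves down with the knob
- plunger (a joint): how far the pump knob is pushed down, m: 0 up, 0.026 at its hard stop. A spring returns it by itself; the push needed grows from about 4 N to about 10 N just before the stop
- pin_top (a point): centre of the top of the indicator pin (12 mm across, orange; below that a white ring 6 mm wide, then green); 81 mm above the bench at pin joint 0, rising with the pin. Its dark collar, 22 mm across, ends 78 mm above the bench. Not to be touched
- pin (a joint): how far the indicator pin has come out, m: starts at 0 to 0.010, hard stop at 0.030. Each full push of the knob lifts it by about 5 mm (less for shorter pushes) and it stays there as the knob comes back. Fully out above 0.025 (whole white ring out); more pumping after that does no harm
- release_top (a point): centre of the top of the grey release button (24 mm across), 84 mm above the bench. Not to be pressed
- release (a joint): how far the release button is pressed, m: 0 up, 0.005 down
- driver: bystander, to be left alone: screwdriver, 170 mm long, red handle; origin at the centre of its underside
- jar: bystander, to be left alone: small clear jar with a white lid, 44 mm wide, 50 mm tall; origin at the centre of its underside
- tape: bystander, to be left alone: yellow tape roll, 90 mm wide, 22 mm tall, lying flat; origin at the centre of its underside
- brush: bystander, to be left alone: wooden-handled brush, 160 mm long; origin at the centre of its underside
- tray: bystander, to be left alone: empty blue tray, 100 x 140 x 35 mm; origin at the centre of its underside
- mug: bystander, to be left alone: white mug, 76 mm wide, 90 mm tall; origin at the centre of its underside
- battery: bystander, to be left alone: grey battery block, 75 x 50 x 30 mm; origin at the centre of its underside

How it is judged:
By the outcome, as a careful person would: the job done as asked, in the order asked, and still so for the second after the job is handed in, with the robot touching nothing.
It also fails if it takes over 48 s, if anything falls off the work surface, if the arm or the gripper's body presses on something with over 40 N, if the wrist force passes 120 N, or if a joint passes its speed limit or range.

## Working session

There is one attempt and no reset: what is moved stays moved. The work goes in short steps, Python scripts to look and compute and a tool call to move; the robot and the scene stay as the last step left them, time stands still between calls to the robot, and variables do not carry over. Pictures are saved under pics/ and viewed, and the job is handed in when it is done.

Besides the shell and the picture viewer there is one more tool, called after "Call:" by a JSON object that holds its "api" and its "payload", one argument or row to a line. carry_out: Moves the arm, as the interface text tells. Its arguments: {"type":"object","properties":{"commands":{"type":"array","items":{"type":"array","items":{"type":"array","items":{"type":"number"}}}}},"required":["commands"]}

```bash
mkdir -p pics; cat > h.py <<'E'
from station import arm
import numpy as np, cv2
def snap(n,tag):
    p,d=arm.snapshot(n); cv2.imwrite(f'pics/{tag}.png',p[:,:,::-1]); np.save(f'{tag}.npy',d); return p,d
def pt(n,d,u,v):
    c=arm.camera_model(n);K=np.array(c['K']);z=float(d[v,u])
    x=(u-K[0,2])/K[0,0]*z;y=(v-K[1,2])/K[1,1]*z
    return (np.array(c['cam_to_world'])@[x,-y,-z,1])[:3]
E
python3 - <<'E'
from h import *
snap('top','t0');snap('side','s0');o=arm.get_obs();print(o)
for n in('top','side'):print(arm.camera_model(n))
E
```

```text
{'time_s': 0.1, 'joints': array([-1.23499315e+00,  4.23760098e-01,  1.63060575e+00, -1.95126748e-05,
        1.08860934e+00, -1.89868190e-02]), 'qd': array([-0.00128894, -0.00177536, -0.00163382, -0.00099351,  0.00016325,
        0.00241264]), 'joint_torque': array([-1.98136636e-04, -5.58425903e+01, -2.82444978e+01,  1.62021871e-05,
        2.99216765e-03,  1.41907947e-05]), 'eef_pos': array([ 0.21698555, -0.58559961,  0.2306292 ]), 'tcp_rot': array([-3.09094713e+00, -5.54158029e-01,  3.69220818e-04]), 'force': array([-0.20208176,  0.36721822,  0.29821655]), 'torque': array([0.03338306, 0.04673189, 0.01105356]), 'gripper_width': 0.9961853122935942}
{'K': array([[509.18560741,   0.        , 314.46532011],
       [  0.        , 509.18560741, 238.78271896],
       [  0.        ,   0.        ,   1.        ]]), 'cam_to_world': array([[-0.02736069,  0.98487396, -0.17109843,  0.26630229],
       [-0.99957737, -0.0252738 ,  0.01436381,  0.01366491],
       [ 0.00982223,  0.17141912,  0.98514923,  1.37897893],
       [ 0.        ,  0.        ,  0.        ,  1.        ]])}
{'K': array([[507.34164442,   0.        , 322.90915359],
       [  0.        , 507.34164442, 246.45293828],
       [  0.        ,   0.        ,   1.        ]]), 'cam_to_world': array([[-0.90921299,  0.25897204, -0.32598347,  0.07409721],
       [-0.41626086, -0.57986649,  0.70034402,  0.93791427],
       [-0.00765736,  0.77245604,  0.63502207,  0.92183908],
       [ 0.        ,  0.        ,  0.        ,  1.        ]])}
```

View pics/t0.png

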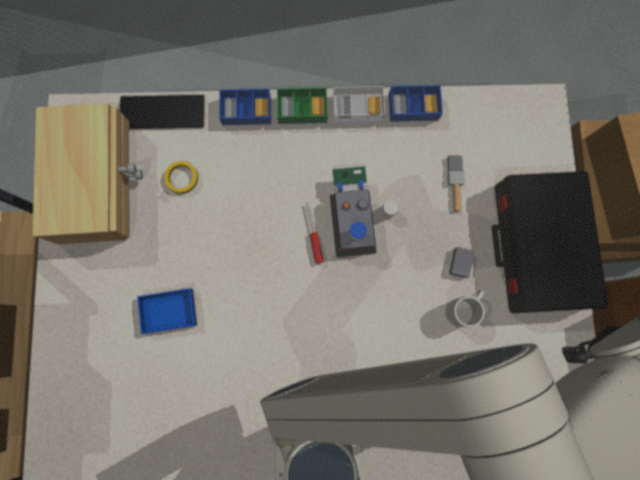

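View pics/s0.png

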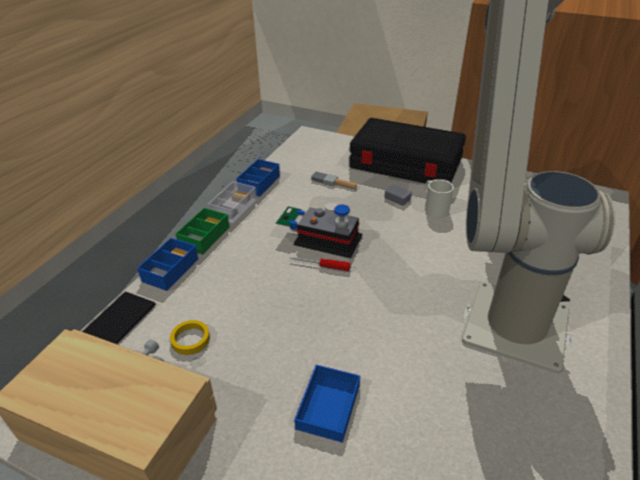

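The top view shows the holder at about (353,222), with the knob at (358,230), the pin at (346,206), the release button at (362,204) and the board at the top. The arm is off to the right. I'll enlarge and measure.

```bash
python3 - <<'E'
from h import *
d=np.load('t0.npy');p=cv2.imread('pics/t0.png')
c=p[150:280,290:420];cv2.imwrite('pics/t0c.png',cv2.resize(c,None,fx=4.6,fy=4.6,interpolation=cv2.INTER_CUBIC))
s=cv2.imread('pics/s0.png')[190:270,265:375];cv2.imwrite('pics/s0c.png',cv2.resize(s,None,fx=7,fy=7,interpolation=cv2.INTER_CUBIC))
hsv=cv2.cvtColor(p,cv2.COLOR_BGR2HSV)
m=cv2.inRange(hsv,(100,120,60),(125,255,255));m[:215]=0;m[245:]=0;m[:,:340]=0;m[:,380:]=0
v,u=np.nonzero(m);P=np.array([pt('top',d,a,b) for a,b in zip(u,v)]);P=P[P[:,2]>.115];print(len(P),np.median(P,0),P.min(0),P.max(0))
d2=np.load('s0.npy');s=cv2.imread('pics/s0.png')
m=cv2.inRange(cv2.cvtColor(s,cv2.COLOR_BGR2HSV),(100,120,60),(125,255,255));m[:195]=0;m[235:]=0;m[:,:330]=0;m[:,360:]=0
v,u=np.nonzero(m);P=np.array([pt('side',d2,a,b) for a,b in zip(u,v)]);P=P[P[:,2]>.12];print(len(P),np.median(P,0),P.min(0),P.max(0))
for n,a,b in(('pin',346,206),('rel',362,204),('board',350,175)):print(n,pt('top',d,a,b))
E
```

```text
211 [ 0.50399032 -0.11440855  0.12461883] [ 0.48480605 -0.13494514  0.11655952] [ 0.52461717 -0.09404092  0.13252301]
98 [ 0.50505214 -0.11071526  0.12232258] [ 0.48522391 -0.13211412  0.12006075] [ 0.52584369 -0.08855531  0.12593966]
pin [ 0.57608214 -0.08998382  0.08363705]
rel [ 0.58095645 -0.13231328  0.08135177]
board [ 0.66589025 -0.10555583  0.06368733]
```

View pics/t0c.png

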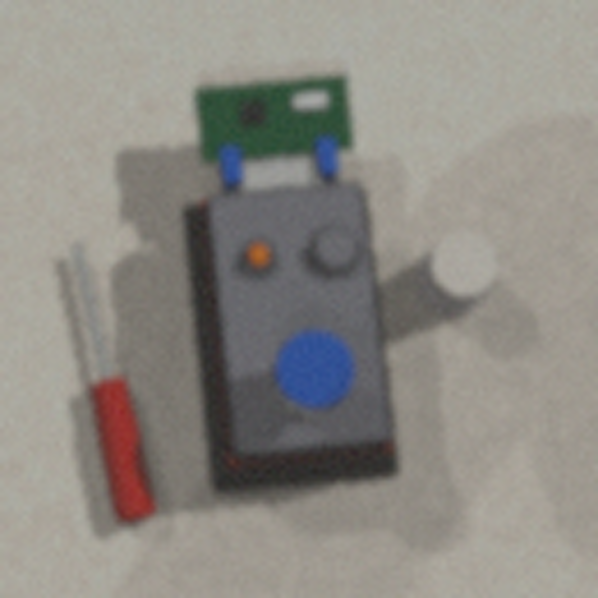

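View pics/s0c.png

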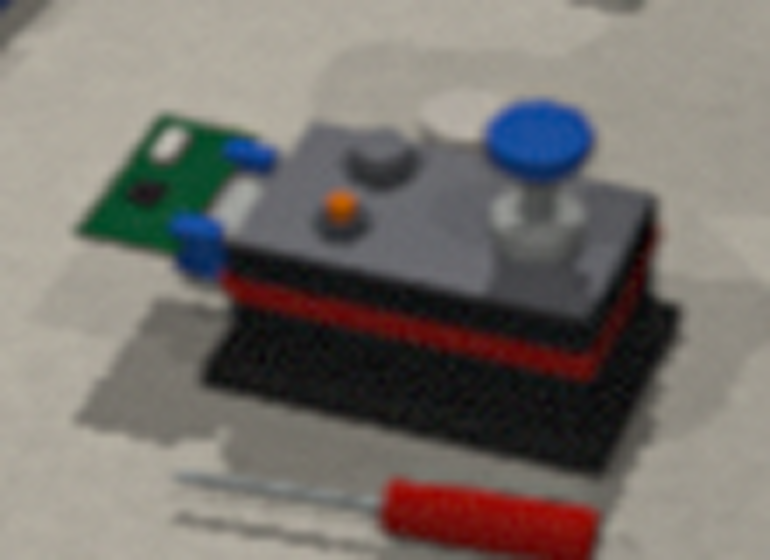

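```bash
cat >> h.py <<'E'
from scipy.spatial.transform import Rotation as Ro
def to(p):
    o=arm.get_obs();R=Ro.from_rotvec(o['tcp_rot']).as_matrix();print(o['time_s'],o['eef_pos'].round(4),o['force'].round(2),o['gripper_width'].round(3),'tool cm',(R.T@(np.array(p)-o['eef_pos'])*100).round(2),'zaxis',R[:,2].round(4),'q',o['joints'].round(2))
E
python3 -c "
from h import *
to([.504,-.112,.2]);d=np.load('t0.npy');[print(pt('top',d,u,v)) for u,v in((550,200),(470,300),(391,208))]"
```

```text
Traceback (most recent call last):
  File "h.py", line 11, in to
    o=arm.get_obs();R=Ro.from_rotvec(o['tcp_rot']).as_matrix();print(o['time_s'],o['eef_pos'].round(4),o['force'].round(2),o['gripper_width'].round(3),'tool cm',(R.T@(np.array(p)-o['eef_pos'])*100).round(2),'zaxis',R[:,2].round(4),'q',o['joints'].round(2))
                                                                                                                           ^^^^^^^^^^^^^^^^^^^^^^^^
AttributeError: 'float' object has no attribute 'round'
```

```bash
sed -i "s/o\['gripper_width'\].round(3)/round(o['gripper_width'],3)/" h.py
python3 -c "
from h import *
to([.504,-.112,.2]);d=np.load('t0.npy');[print(pt('top',d,u,v)) for u,v in((550,200),(470,300),(391,208))]"
```

```text
0.1 [ 0.217  -0.5856  0.2306] [-0.2   0.37  0.3 ] 0.996 tool cm [ 43.37 -34.44   3.11] zaxis [-5.0e-04  1.3e-03 -1.0e+00] q [-1.23  0.42  1.63 -0.    1.09 -0.02]
[ 0.57275161 -0.61466043  0.10891277]
[ 0.32485379 -0.40454097  0.05463296]
[ 0.57585273 -0.21336193  0.04894126]
```

Call:
{"api": "carry_out", "payload": {
  "commands": [
    [[0,4,-3.2,0,0],[0,4.3,-3.45,0,0],[0,4.3,-3.45,0,0],[0,4.3,-3.45,0,0],[0,4.3,-3.45,0,0],[0,4.3,-3.45,0,0],[0,4.3,-3.45,0,0],[0,4.3,-3.45,0,0],[0,4.3,-3.45,0,0]]
  ]
}}

```text
time_s: 1.23
eef_pos: [0.4754, -0.1536, 0.2289]
tcp_rot: [-3.092, -0.542, 0.002]
force: [0.9, -1.0, 0.8]
gripper_width: -0.0
```

```bash
python3 -c "
from h import *
to([.504,-.112,.15])"
```

```text
1.225 [ 0.4754 -0.1536  0.2289] [ 0.89 -1.03  0.75] -0.0 tool cm [ 4.11 -2.91  7.89] zaxis [-0.0015  0.0025 -1.    ] q [-0.34  0.24  1.9   0.    1.    0.89]
```

Call:
{"api": "carry_out", "payload": {
  "commands": [
    [[0,3.5,-2.4,3,0],[0,0.4,-0.3,4,0],[0,0,0,0.5,0]]
  ]
}}

```text
time_s: 1.6
eef_pos: [0.5059, -0.1098, 0.153]
tcp_rot: [-3.091, -0.552, -0.002]
force: [0.5, -0.2, -0.3]
gripper_width: -0.002
```

```bash
python3 -c "
from h import *
to([.504,-.112,.13]);snap('top','t1');snap('side','s1')
s=cv2.imread('pics/s1.png')[130:280,240:400];cv2.imwrite('pics/s1c.png',cv2.resize(s,None,fx=4,fy=4,interpolation=cv2.INTER_CUBIC))
to([.504,-.112,.13])"
```

```text
1.6 [ 0.5059 -0.1098  0.153 ] [ 0.51 -0.18 -0.27] -0.002 tool cm [-0.25  0.14  2.3 ] zaxis [ 0.0011  0.0021 -1.    ] q [-0.24  0.38  1.92  0.    0.84  0.98]
1.7 [ 0.5073 -0.111   0.1551] [-0.13  0.46  0.52] 0.003 tool cm [-0.35 -0.02  2.51] zaxis [ 0.005   0.0011 -1.    ] q [-0.24  0.38  1.92  0.    0.84  0.98]
```

View pics/s1c.png

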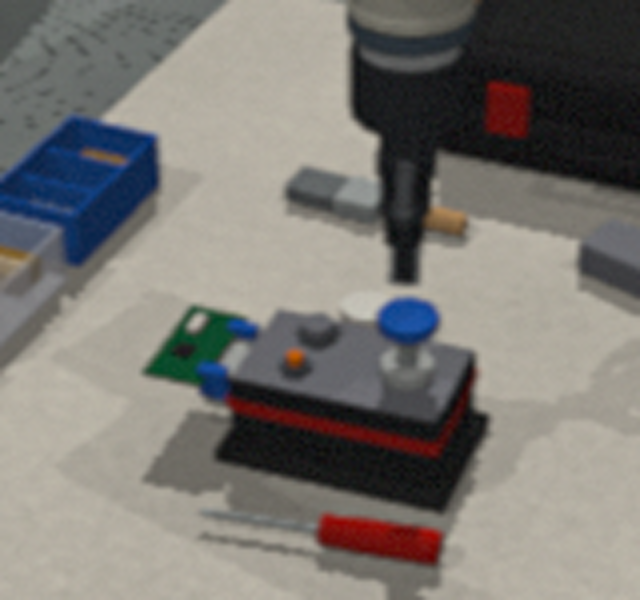

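The side view shows the fingertip (405,280) directly above the knob centre (408,318). I'll do a first press, gently.

Call:
{"api": "carry_out", "payload": {
  "commands": [
    [[0,-0.3,0,1.5,0],[0,0,0,1.2,0],[0,0,0,1.2,0]]
  ]
}}

```text
time_s: 2.08
eef_pos: [0.5063, -0.1142, 0.1175]
tcp_rot: [3.092, 0.545, 0.018]
force: [0.2, 2.6, 5.6]
gripper_width: 0.001
```

Call:
{"api": "carry_out", "payload": {
  "commands": [
    [[0,0,0,1,0]]
  ]
}}

```text
time_s: 2.2
eef_pos: [0.5063, -0.1143, 0.1071]
tcp_rot: [3.092, 0.544, 0.018]
force: [-2.2, 3.6, 7.0]
gripper_width: -0.002
```

Call:
{"api": "carry_out", "payload": {
  "commands": [
    [[0,0,0,0.6,0]]
  ]
}}

```text
time_s: 2.33
eef_pos: [0.5064, -0.1142, 0.1008]
tcp_rot: [3.093, 0.543, 0.017]
force: [-1.9, 1.5, 7.7]
gripper_width: -0.001
```

Call:
{"api": "carry_out", "payload": {
  "commands": [
    [[0,0,0,0.2,0]]
  ]
}}

```text
time_s: 2.45
eef_pos: [0.5064, -0.1142, 0.0986]
tcp_rot: [3.093, 0.543, 0.017]
force: [-1.8, 2.0, 8.1]
gripper_width: -0.004
```

Call:
{"api": "carry_out", "payload": {
  "commands": [
    [[0,0,0,0.15,0]]
  ]
}}

```text
time_s: 2.58
eef_pos: [0.5066, -0.1142, 0.0978]
tcp_rot: [3.093, 0.542, 0.017]
force: [-7.9, 3.7, 30.8]
gripper_width: 0.001
```

That reached the hard stop at z≈0.098. Back up and look.

Call:
{"api": "carry_out", "payload": {
  "commands": [
    [[0,0,0,-1.5,0],[0,0,0,-1.5,0],[0,0,0,-0.7,0]]
  ]
}}

```text
time_s: 2.95
eef_pos: [0.5064, -0.1145, 0.1353]
tcp_rot: [3.094, 0.542, 0.017]
force: [-0.0, -0.5, 0.7]
gripper_width: 0.003
```

```bash
cat >> h.py <<'E'
def look(t):
    to([.504,-.112,.099])
    p,d=snap('side',t)
    s=cv2.imread(f'pics/{t}.png')[190:270,265:375];cv2.imwrite(f'pics/{t}c.png',cv2.resize(s,None,fx=7,fy=7,interpolation=cv2.INTER_CUBIC))
E
python3 -c "
from h import *
look('s2')"
```

```text
2.95 [ 0.5064 -0.1145  0.1353] [-0.03 -0.54  0.68] 0.003 tool cm [-0.18 -0.32  3.63] zaxis [ 0.0108  0.001  -0.9999] q [-0.25  0.41  1.94  0.01  0.79  0.97]
```

View pics/s2c.png

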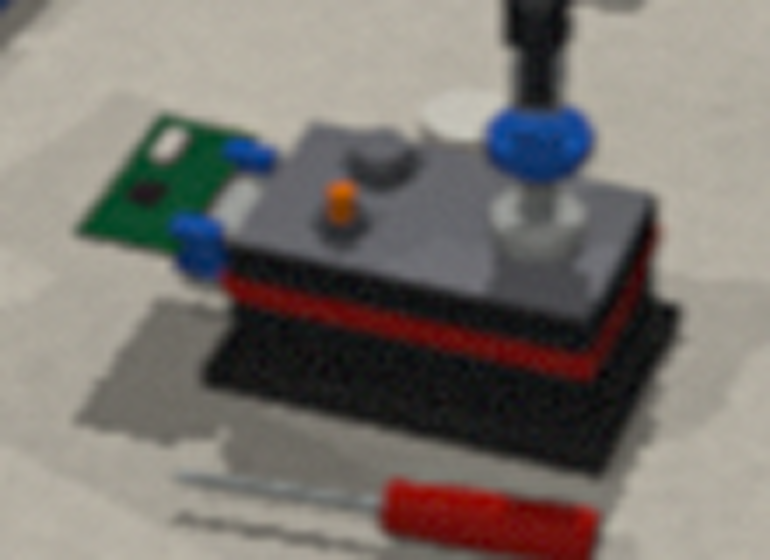

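The pin (342,200) has risen by about 5 mm, the knob is back up and the holder hasn't moved. On to the next presses.

Call:
{"api": "carry_out", "payload": {
  "commands": [
    [[0,-0.1,-0.1,1.3,0],[0,0,0,1.3,0],[0,0,0,0.8,0],[0,0,0,0.25,0]]
  ]
}}

```text
time_s: 3.5
eef_pos: [0.5066, -0.1143, 0.0975]
tcp_rot: [3.093, 0.541, 0.02]
force: [-12.9, 2.2, 57.7]
gripper_width: -0.0
```

Call:
{"api": "carry_out", "payload": {
  "commands": [
    [[0,0,0,-1.5,0],[0,0,0,-1.3,0],[0,0,0,-0.5,0],[0,0,0,0,0]]
  ]
}}

```text
time_s: 4.0
eef_pos: [0.505, -0.114, 0.1274]
tcp_rot: [3.094, 0.541, 0.014]
force: [-0.2, -0.8, 0.5]
gripper_width: -0.001
```

```bash
python3 -c "
from h import *
look('s3')"
```

```text
4.0 [ 0.505  -0.114   0.1274] [-0.24 -0.76  0.49] -0.001 tool cm [-0.05 -0.22  2.84] zaxis [ 0.0088  0.0015 -1.    ] q [-0.25  0.42  1.94  0.01  0.77  0.97]
```

View pics/s3c.png

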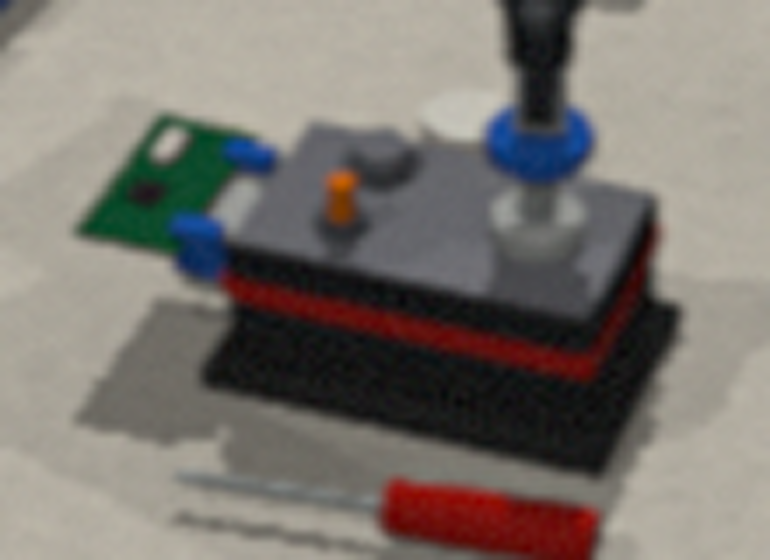

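The pin (342,172 top) went up another step. Holder and knob are fine. Next press, a little softer.

Call:
{"api": "carry_out", "payload": {
  "commands": [
    [[0,0,0,1.3,0],[0,0,0,1,0],[0,0,0,0.4,0],[0,0,0,0.1,0]]
  ]
}}

```text
time_s: 4.55
eef_pos: [0.5058, -0.1142, 0.0977]
tcp_rot: [3.094, 0.541, 0.014]
force: [-9.4, 1.9, 43.0]
gripper_width: 0.001
```

Call:
{"api": "carry_out", "payload": {
  "commands": [
    [[0,0,0,-1.5,0],[0,0,0,-1.3,0],[0,0,0,-0.4,0],[0,0,0,0,0]]
  ]
}}

```text
time_s: 5.05
eef_pos: [0.5046, -0.114, 0.1275]
tcp_rot: [-3.094, -0.541, -0.01]
force: [-0.3, 0.6, -0.4]
gripper_width: -0.001
```

Call:
{"api": "carry_out", "payload": {
  "commands": [
    [[0,0,0,1.3,0],[0,0,0,1,0],[0,0,0,0.4,0],[0,0,0,0,0]]
  ]
}}

```text
time_s: 5.55
eef_pos: [0.5054, -0.1142, 0.0979]
tcp_rot: [-3.094, -0.541, -0.011]
force: [-4.5, 1.0, 24.9]
gripper_width: 0.001
```

Call:
{"api": "carry_out", "payload": {
  "commands": [
    [[0,0,0,-1.5,0],[0,0,0,-1.3,0],[0,0,0,-0.4,0],[0,0,0,0,0]]
  ]
}}

```text
time_s: 6.05
eef_pos: [0.5042, -0.1139, 0.1271]
tcp_rot: [-3.092, -0.541, -0.006]
force: [-1.1, -0.8, -1.1]
gripper_width: -0.001
```

```bash
python3 -c "
from h import *
look('s4')"
```

```text
6.05 [ 0.5042 -0.1139  0.1271] [-1.12 -0.82 -1.13] -0.001 tool cm [ 0.03 -0.18  2.81] zaxis [ 0.0033  0.0028 -1.    ] q [-0.25  0.42  1.94  0.01  0.78  0.97]
```

View pics/s4c.png

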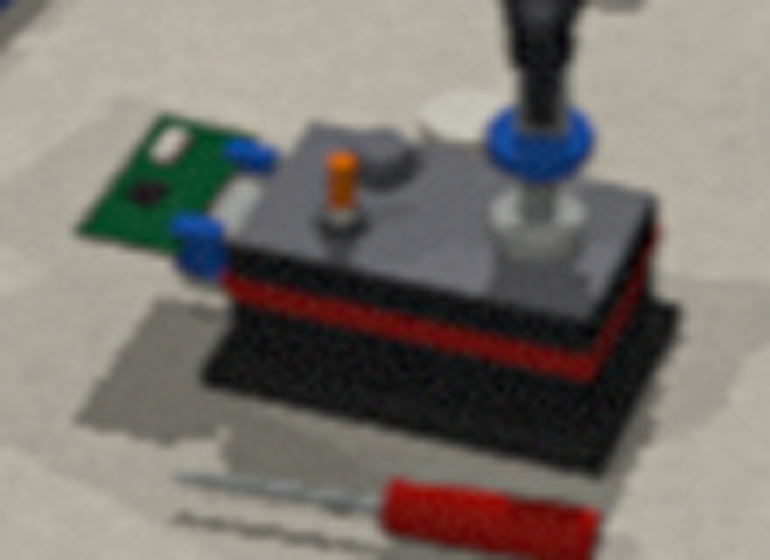

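White is starting to show at (342,213), with the pin top at (342,153). A couple more presses.

Call:
{"api": "carry_out", "payload": {
  "commands": [
    [[0,0,0,1.3,0],[0,0,0,1,0],[0,0,0,0.4,0],[0,0,0,0,0]]
  ]
}}

```text
time_s: 6.6
eef_pos: [0.5049, -0.1141, 0.0978]
tcp_rot: [-3.093, -0.541, -0.007]
force: [-5.5, 1.1, 24.3]
gripper_width: 0.001
```

Call:
{"api": "carry_out", "payload": {
  "commands": [
    [[0,0,0,-1.5,0],[0,0,0,-1.3,0],[0,0,0,-0.4,0],[0,0,0,0,0]]
  ]
}}

```text
time_s: 7.1
eef_pos: [0.504, -0.1139, 0.1276]
tcp_rot: [-3.092, -0.541, -0.003]
force: [-0.2, 0.2, 0.0]
gripper_width: 0.003
```

Call:
{"api": "carry_out", "payload": {
  "commands": [
    [[0,0,0,1.3,0],[0,0,0,1,0],[0,0,0,0.4,0],[0,0,0,0,0]]
  ]
}}

```text
time_s: 7.6
eef_pos: [0.5048, -0.1141, 0.0979]
tcp_rot: [-3.092, -0.541, -0.004]
force: [-4.1, 0.5, 21.6]
gripper_width: 0.002
```

Call:
{"api": "carry_out", "payload": {
  "commands": [
    [[0,0,0,-1.5,0],[0,0,0,-1.3,0],[0,0,0,-0.4,0],[0,0,0,0,0]]
  ]
}}

```text
time_s: 8.1
eef_pos: [0.5037, -0.1139, 0.127]
tcp_rot: [-3.09, -0.54, 0.001]
force: [-0.5, 0.0, 0.7]
gripper_width: -0.003
```

```bash
python3 -c "
from h import *
look('s5')"
```

```text
8.1 [ 0.5037 -0.1139  0.127 ] [-0.51  0.01  0.66] -0.003 tool cm [ 0.1  -0.15  2.8 ] zaxis [-0.0016  0.004  -1.    ] q [-0.25  0.42  1.94  0.    0.79  0.97]
```

View pics/s5c.png

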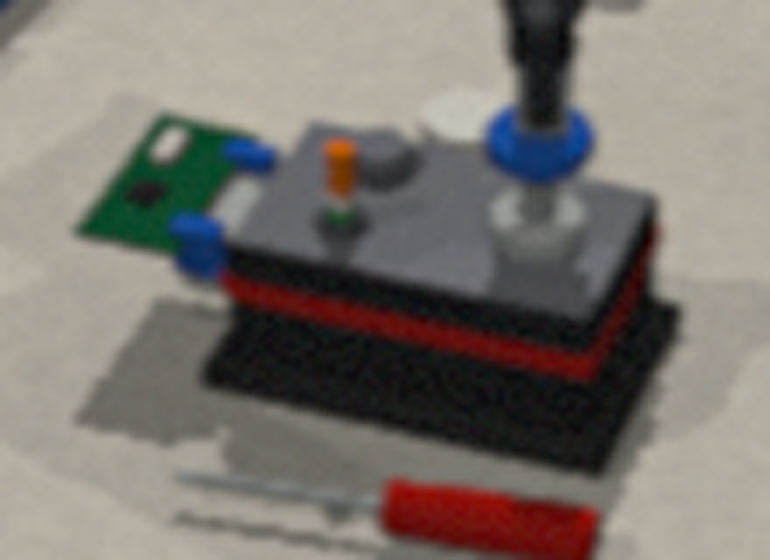

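Green shows at (342,213) under the white ring. Extra pumping does no harm, so I'll do two more for margin and then retreat.

Call:
{"api": "carry_out", "payload": {
  "commands": [
    [[0,0,0,1.3,0],[0,0,0,1,0],[0,0,0,0.4,0],[0,0,0,0,0]]
  ]
}}

```text
time_s: 8.65
eef_pos: [0.5044, -0.1141, 0.0979]
tcp_rot: [-3.091, -0.54, -0.0]
force: [-5.6, 0.8, 23.3]
gripper_width: 0.002
```

Call:
{"api": "carry_out", "payload": {
  "commands": [
    [[0,0,0,-1.5,0],[0,0,0,-1.3,0],[0,0,0,-0.4,0],[0,0,0,0,0]]
  ]
}}

```text
time_s: 9.15
eef_pos: [0.5035, -0.1139, 0.1275]
tcp_rot: [-3.09, -0.54, 0.004]
force: [0.5, -0.3, -0.2]
gripper_width: -0.001
```

Call:
{"api": "carry_out", "payload": {
  "commands": [
    [[0,0,0,1.3,0],[0,0,0,1,0],[0,0,0,0.4,0],[0,0,0,0,0]]
  ]
}}

```text
time_s: 9.65
eef_pos: [0.5043, -0.1141, 0.0979]
tcp_rot: [-3.09, -0.54, 0.002]
force: [-4.1, 1.7, 22.9]
gripper_width: -0.0
```

Call:
{"api": "carry_out", "payload": {
  "commands": [
    [[0,0,0,-1.5,0],[0,0,0,-1.5,0],[0,0,0,-2,0],[0,0,0,-4,0],[0,0,0,-4,0],[0,0,0,0,0],[0,0,0,0,0]]
  ]
}}

```text
time_s: 10.52
eef_pos: [0.5013, -0.1138, 0.2231]
tcp_rot: [-3.085, -0.539, 0.02]
force: [-0.6, 0.1, -0.9]
gripper_width: -0.001
```

```bash
python3 -c "
from h import *
look('s6');snap('top','t6')"
```

```text
10.525 [ 0.5013 -0.1138  0.2231] [-0.57  0.12 -0.9 ] -0.001 tool cm [ 0.45  0.07 12.41] zaxis [-0.0142  0.0072 -0.9999] q [-0.25  0.28  1.87  0.    1.01  0.97]
```

View pics/s6c.png

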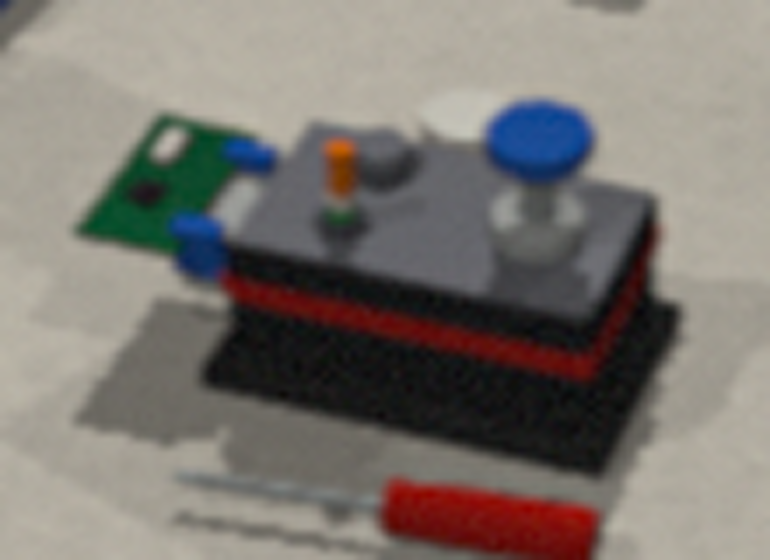

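View pics/t6.png

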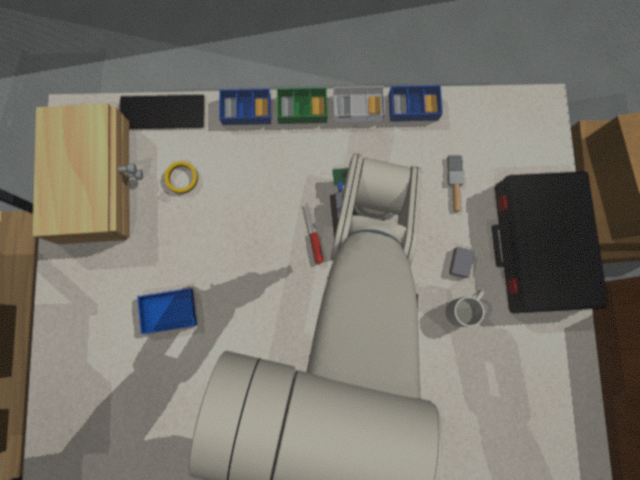

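View pics/s6.png

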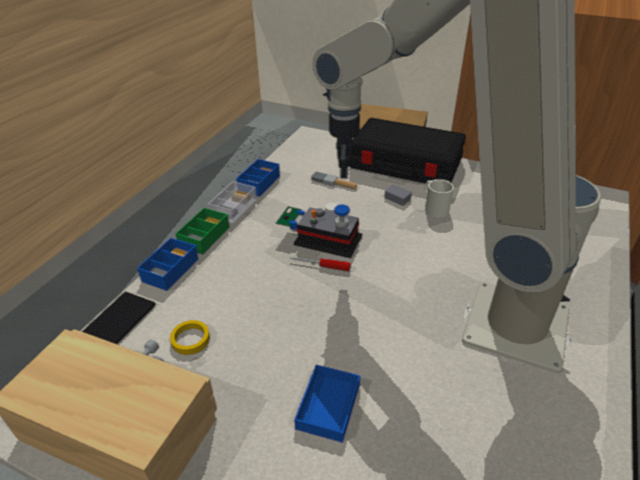

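The pin top stayed at (342,142) between the last two checks, so it is at its stop, with white and green showing. The knob is fully up, nothing on the bench has moved, and the tool is clear in the air.

```bash
python3 -c "
from h import *
print(arm.sign_off())"
```

```text
the job is handed in; nothing more can be done
None
```

The indicator pin is fully out and the knob is back up. I pushed the knob to its hard stop eight times with the closed fingertips, letting it spring back each time, then raised the tool about 10 cm clear and handed the job in at about 10.6 s.

- **Pin:** the last pictures show the white ring and green above the collar. The pin did not rise over the last two presses, so it is at its own stop.
- **Holder and bystanders:** in the side view the holder and the bystanders are where they started. The last top view was partly blocked by the arm, so the side view is the main evidence for the holder and jar. I never went near the pin or the release button.
- **Force:** the second press read about 58 N at the stop and the third about 43 N, harder than I intended but well under the 120 N wrist limit. That contact was fingertip on knob. The other presses read about 22–31 N.

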